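# Shut the red gate of the nut hopper

## Robot

A 6-joint arm with a two-finger parallel gripper is mounted at the origin on the work surface. World frame = base frame: x ahead of the robot, y to its left, z up, the work surface at z = 0. Lengths are in m, angles in rad, forces in N, time in s.
With the tool pointing down it reaches from about 0.35 to 0.775 m from the base axis. Payload 5.5 kg.
Tool frame: the origin (TCP) lies midway between the tips of the shut fingers; the grasp point (between the pads) lies 19 mm behind it (env.tcp_to_grasp is the distance from the TCP to the grasp point, in m); z points along the fingers, y is the direction in which the jaws open and shut (so a half turn about z gives the same grasp; the last joint's range is limited). The gripper opens to 85 mm and grips with 20 to 120 N. Pads are 22 mm wide; open, the fingers measure 114 mm over their backs; the gripper's body (76 mm by 85 mm) begins 54 mm behind the grasp point. The pads swing forward as they close: fully open they stand 13 mm farther back than shut.
Start: joints at [1.088, 0.313, 0.046, 1.304, 0, 1.431], TCP at [0.193, 0.542, 0.231] pointing down, gripper open.
Joint ranges: [-2.76, 2.76], [-0.86, 1.69], [-1.03, 1.26], [-2.2, 2.34], [-1.47, 1.5], [-3.14, 3.14]. Speed limits (rad/s): [2.57, 2.57, 3.14, 3.14, 3.14, 3.14].

## Interface

Orientations are given as a unit quaternion [w, x, y, z].
In Python, from workcell import get_state, viewer, hand_in, finder, env gives the robot as it stands.
- The arm moves only by the tool arm_command, never from a script. Its argument "motion" is a list of rows, each an object of numbers: "x", "y", "z": the shift along the tool's x, y, z in mm; "rx", "ry", "rz": the turn, a rotation vector about the tool's x, y, z in degrees; "hand": the closure, from -1 (fully open) to 1 (shut). A call has 1 to 10 rows; each row is the pose to reach, as a shift and turn from the pose commanded when the call began, along the tool's axes at that moment; what a row does not reach only later rows make up. A row lasts 1/8 s, in which the tool goes at most 62.5 mm and 10.7 degrees, less where a joint would pass 70% of its speed; a pose out of reach is approached as far as the arm can. A call with a gripper value outside its range is refused whole. The fingers move at their own pace and stop on an object; "force" is the grip in N (left out, the last holds). Time passes only in rows, so rows that repeat a pose let the fingers close. It gives the time, the measured TCP pose, the force and the opening at its end, in the units of the state.
- get_state(): the state, without advancing time (a new reading comes with each control period).
- viewer.read_camera(name): name is "side" or "top" or "wrist"; returns a dict with "image" (420x560x3 uint8, red, green, blue), "z_map" (420x560 float32, m along the optical axis (not along the pixel's ray), 0 where there is no reading), "intrinsics" (3x3 intrinsics, pixels), "rvec" (rotation vector, rad) and "tvec" (3), from world to camera coordinates, as OpenCV has them. Camera axes: x right, y down, z forward; pixel columns grow to the right and rows downward; lengths in m; the calibration is good to about 2 mm. A picture is of the moment at which its call begins.
- hand_in(): hands the job in, once; it reports no verdict.
Trained networks look in a picture, given as the dict that the camera call returned (one of the last four; its "shot" number tells which), for a name from the list of things; names that differ only in an ending like _2 or _b are one class to them, and where a whole thing is asked for, a point or a joint stands for the part that bears it (a point fixed in the world has none). Each returns a list of dicts, best first, with "score" (0 to 1); they miss things now and then, are a little off and sometimes report something else, mostly with a low value. They report only what shows in the picture. A call takes as long as a camera call.
- finder.find_in(picture, query): "at" ([column, row] in pixels, amid what is visible of it).
- finder.masks_of(picture, query): "region" (420x560 bool, what is visible of it) and "at" ([column, row] in pixels, amid what is visible of it).
The state is a dict: "clock": time; "joint_pos": joint angles; "qvel": joint speeds; "tau": joint torques, N m; "tcp_pos": TCP position; "orientation": TCP orientation; "wrist_force": force on the tool from outside, world axes, zero at the start; "ft_torque": the same for the moment, N m; "finger_gap": finger opening in m.
Only numpy, scipy, OpenCV 4.12 (cv2) and the standard library are available. Lean on these libraries where they do the work, as an engineer would, in place of code of your own. Each camera call takes 0.05 s, during which the arm holds its last target.

## Task

Two nut hoppers stand on the engine bench, both with their side gates open. Push the red gate shut until its spring catch has clicked behind it, then let go of it. Leave the blue gate as it is.

Things in the scene. Friction and masses are not known exactly. Their poses are not given: they have to be found in the camera images.
- red_gate (a joint): How far open the red gate is, m: 0 = at its end stop (shut), 0.08 = fully open. Upright red plate across the mouth of a grey red-rimmed hopper (180 x 126 x 103 mm, screwed down), sliding level in a guide. About 5 N of friction holds it where it is left; the catch adds about 5 N between 0.04 and 0.02 and springs out behind the gate's lug at about 0.007, after which the gate cannot be drawn open.
- red_paddle (a point): The red gate's push paddle: upright red tab at the gate's outer end, 40 mm wide, 12 mm thick along the slide, 30 to 95 mm above the bench. The point is the centre of its outer face (away from the hopper), 65 mm up. y axis: level, out of that face, the way the gate opens: push along -y to shut. x: level, across the face. z: up. Beyond the face only the guide, 20 mm high.
- red_catch (a joint): The red hopper's spring catch: a brass plunger in a dark housing 44 mm high beside the guide, on the mouth's side. Value in m: 0 = sprung out (before the lug on the gate reaches it, and again once it has clicked behind the lug), about 0.008 = pressed in while the lug passes.
- blue_paddle (a point): The same point, with the same axes, on the push paddle of the other hopper, which is alike but has a blue gate, blue paddle and blue rim. It is to be left as it is.

How it is judged:
By the outcome, as a careful person would: the job done as asked, in the order asked, and still so for the second after the job is handed in, with the robot touching nothing.
It also fails if it takes over 32 s, if anything falls off the work surface, if the arm or the gripper's body presses on something with over 40 N, if the wrist force passes 120 N, or if a joint passes its speed limit or range.

## Working session

There is one attempt and no reset: what is moved stays moved. The work goes in short steps, Python scripts to look and compute and a tool call to move; the robot and the scene stay as the last step left them, time stands still between calls to the robot, and variables do not carry over. Pictures are saved under pics/ and viewed, and the job is handed in when it is done.

Besides the shell and the picture viewer there is one more tool, called as name([rows], argument=value, ...), one row to a line, values as JSON. arm_command: Moves the arm, as the interface text tells. Its arguments: {"type":"object","properties":{"motion":{"type":"array","items":{"type":"object","properties":{"x":{"type":"number"},"y":{"type":"number"},"z":{"type":"number"},"rx":{"type":"number"},"ry":{"type":"number"},"rz":{"type":"number"},"hand":{"type":"number"}}}},"force":{"type":"number"}},"required":["motion"]}

```bash
mkdir -p pics; cat > h.py <<'E'
import numpy as np, cv2
from workcell import get_state, viewer, hand_in, finder, env
def snap(n,f):
    p=viewer.read_camera(n); cv2.imwrite('pics/'+f,p['image'][:,:,::-1]); return p
def world(p,u,v,z=None):
    K=np.array(p['intrinsics']);R=cv2.Rodrigues(np.array(p['rvec'],float))[0];t=np.array(p['tvec'],float).ravel()
    if z is None: z=p['z_map'][int(round(v)),int(round(u))]
    c=z*np.linalg.inv(K)@[u,v,1]
    return R.T@(c-t)
def cloud(p,mask):
    K=np.array(p['intrinsics']);R=cv2.Rodrigues(np.array(p['rvec'],float))[0];t=np.array(p['tvec'],float).ravel()
    v,u=np.nonzero(mask&(p['z_map']>0)); z=p['z_map'][v,u]
    c=np.linalg.inv(K)@np.stack([u*z,v*z,z])
    return (R.T@(c-t[:,None])).T
E
python3 - <<'E'
from h import *
for n in ['top','side']:
    p=snap(n,n+'0.png')
    for q in ['red_gate','red_paddle','red_catch','blue_paddle']:
        for m in finder.masks_of(p,q)[:2]:
            c=cloud(p,m['region'])
            print(n,q,round(m['score'],2),np.round(m['at']),len(c),np.round(np.percentile(c,[2,50,98],axis=0),3).tolist() if len(c) else '')
s=get_state();print(s['clock'],s['tcp_pos'],s['orientation'],s['wrist_force'],s['finger_gap'])
E
```

```text
top red_gate 0.89 [154. 202.] 830 [[0.522, 0.089, 0.008], [0.536, 0.196, 0.061], [0.559, 0.223, 0.095]]
top red_paddle 0.75 [324. 194.] 659 [[0.533, -0.208, 0.007], [0.546, -0.129, 0.058], [0.568, -0.077, 0.095]]
top red_paddle 0.65 [152. 201.] 842 [[0.522, 0.089, 0.006], [0.536, 0.194, 0.061], [0.559, 0.223, 0.095]]
top red_catch 0.64 [188. 227.] 44 [[0.485, 0.124, 0.037], [0.491, 0.128, 0.041], [0.53, 0.136, 0.044]]
top blue_paddle 0.55 [324. 193.] 613 [[0.533, -0.207, 0.017], [0.546, -0.129, 0.061], [0.567, -0.077, 0.095]]
side red_gate 0.91 [222. 284.] 1788 [[0.522, 0.096, 0.016], [0.536, 0.22, 0.057], [0.56, 0.227, 0.094]]
side red_paddle 0.95 [222. 283.] 1731 [[0.522, 0.097, 0.016], [0.536, 0.221, 0.057], [0.56, 0.227, 0.094]]
side red_catch 0.68 [266. 275.] 84 [[0.486, 0.126, 0.032], [0.493, 0.133, 0.039], [0.532, 0.138, 0.044]]
side blue_paddle 0.63 [269. 197.] 910 [[0.534, -0.207, 0.018], [0.547, -0.077, 0.058], [0.573, -0.073, 0.094]]
0.5 [0.19330421 0.54156088 0.23128571] [1.21653410e-05 1.70564885e-01 9.85346447e-01 9.15328260e-06] [-0.57886833  0.55615816  0.79051257] 0.08538916695114458
```

View pics/top0.png

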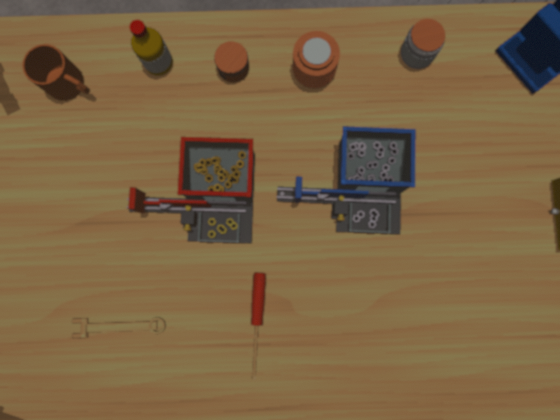

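View pics/side0.png

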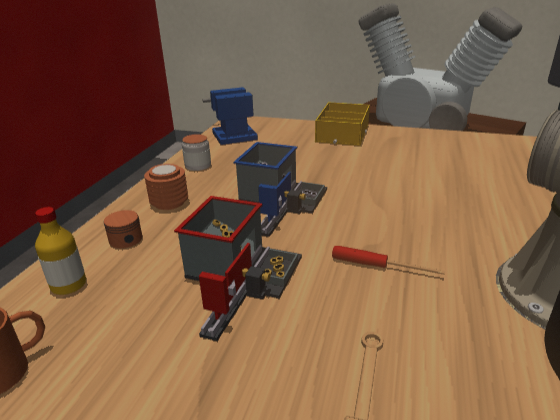

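The top view shows the red hopper on the left at (215,165), with its paddle at about (137,200). The blue hopper is on the right, with its paddle at (298,188). Both gates open toward world +y, which is image left. The side view shows the red paddle at (214,290). Next I'll fit the paddle's outer face and the slide axis.

```bash
python3 - <<'E'
from h import *
for n in ['side','top']:
    p=viewer.read_camera(n)
    for q in ['red_paddle','red_gate']:
      for m in finder.masks_of(p,q)[:2]:
        mk=cv2.erode(m['region'].astype(np.uint8),np.ones((3,3)))>0
        c=cloud(p,mk)
        if np.median(c[:,1])<0.05: continue
        f=c[(c[:,1]>0.205)&(c[:,2]>0.035)]
        print(n,q,len(f),np.round(np.percentile(f,[2,50,98],axis=0),4).tolist())
        if n=='side':
            g=f[f[:,2]<0.09]
            for _ in range(3):
                A=np.c_[g[:,0],g[:,2],np.ones(len(g))]; s=np.linalg.lstsq(A,g[:,1],rcond=None)[0]
                r=g[:,1]-A@s; g=g[abs(r)<2*r.std()+5e-4]
            print('plane y=a x+b z+c',s,r.std(),len(g), g.min(0),g.max(0))
        else:
            t=c[(c[:,2]>0.088)]; print('top pts',np.round(np.percentile(t,[1,50,99],axis=0),4).tolist())
            b=c[(c[:,1]<0.195)&(c[:,2]>0.03)]
            if len(b)>10:
                print('plate line x vs y',np.polyfit(b[:,1],b[:,0],1),b.mean(0))
    if n=='top':
        for q in ['blue_paddle']:
            for m in finder.masks_of(p,q)[:1]: print('b',m['at'])
E
```

```text
side red_paddle 892 [[0.5216, 0.2161, 0.0365], [0.5384, 0.2245, 0.0692], [0.5587, 0.2267, 0.0945]]
plane y=a x+b z+c [-0.04167267  0.00180703  0.24719097] 0.0008493112714221226 667 [0.52131055 0.22224427 0.03500374] [0.56016102 0.22734395 0.08997025]
side red_gate 887 [[0.5217, 0.217, 0.0365], [0.5385, 0.2245, 0.0685], [0.5597, 0.2267, 0.0945]]
plane y=a x+b z+c [-0.04576211  0.00139551  0.24942741] 0.0008217740285142405 681 [0.52131055 0.22224427 0.03500374] [0.56171431 0.22734395 0.08997025]
top red_paddle 276 [[0.5234, 0.2106, 0.0395], [0.5406, 0.2127, 0.0825], [0.5579, 0.2217, 0.0953]]
top pts [[0.5235, 0.211, 0.0884], [0.5416, 0.2156, 0.0929], [0.5593, 0.2219, 0.0958]]
plate line x vs y [0.04144749 0.52921302] [0.53498251 0.13920006 0.05550649]
top red_gate 309 [[0.5224, 0.2095, 0.0388], [0.5406, 0.2128, 0.0808], [0.558, 0.2217, 0.0953]]
top pts [[0.523, 0.211, 0.0884], [0.5414, 0.2159, 0.0929], [0.5593, 0.2221, 0.0958]]
plate line x vs y [0.03810874 0.52970145] [0.53509688 0.14157996 0.05421927]
b [324.7, 193.1]
```

```bash
python3 - <<'E'
import cv2
a=cv2.imread('pics/top0.png')[120:260,110:270]; b=cv2.imread('pics/side0.png')[180:350,160:320]
cv2.imwrite('pics/c1.png',cv2.resize(a,None,fx=4,fy=4,interpolation=2)); cv2.imwrite('pics/c2.png',cv2.resize(b,None,fx=3.5,fy=3.5,interpolation=2))
E
```

```text
(no output)
```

View pics/c1.png

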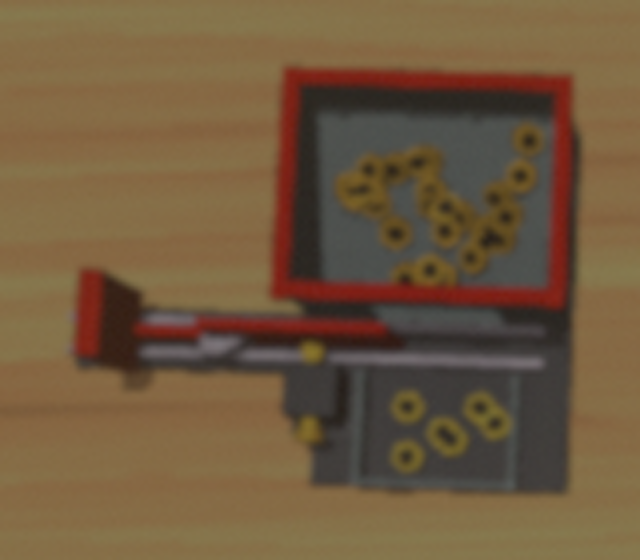

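View pics/c2.png

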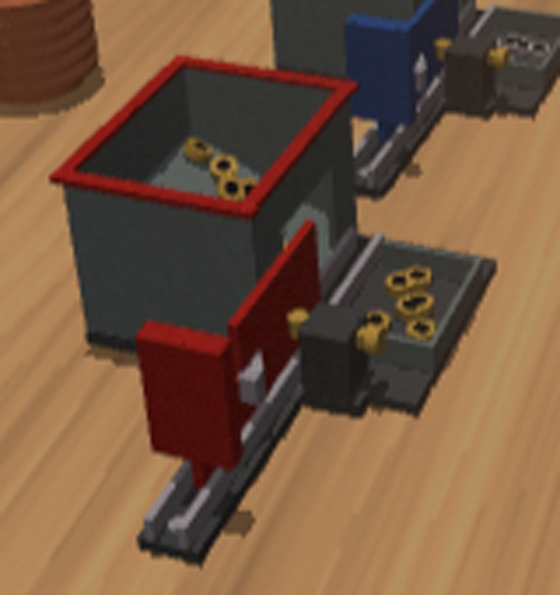

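The crops show the red gate's paddle with a clear outer face and the catch housing on the low-x side of the guide. The measured face centre is about (0.5405, 0.2245, 0.065), with its normal about (0.042, 1, 0). That fits the stated 40 mm width and 30–95 mm height. The plan is to keep the fingers shut and pointing down, turn the tool so its x axis points out of the face, and push with the finger sides.

```bash
cat >> h.py <<'E'
from scipy.spatial.transform import Rotation as Ro
def rel(target,zaxis_x_dir=None):
    s=get_state(); q=np.array(s['orientation']); R=Ro.from_quat(q[[1,2,3,0]])
    d=R.inv().apply(np.array(target)-s['tcp_pos'])*1000
    out=[np.round(d,1)]
    n=np.array([.042,1,0]);n/=np.linalg.norm(n)
    T=np.c_[n,np.cross([0,0,-1],n),[0,0,-1]]
    out.append(np.round((R.inv()*Ro.from_matrix(T)).as_rotvec(degrees=True),2))
    return out
E
python3 - <<'E'
from h import *
print(rel([.542,.270,.15]))
E
```

```text
[array([-419.7, -138.6,   81.3]), array([ 1.000e-02, -0.000e+00,  7.276e+01])]
```

arm_command([
  {"x": -420, "y": -139, "z": 81, "rz": 72.8, "hand": 1},
  {"x": -420, "y": -139, "z": 81, "rz": 72.8, "hand": 1},
  {"x": -420, "y": -139, "z": 81, "rz": 72.8, "hand": 1},
  {"x": -420, "y": -139, "z": 81, "rz": 72.8, "hand": 1},
  {"x": -420, "y": -139, "z": 81, "rz": 72.8, "hand": 1},
  {"x": -420, "y": -139, "z": 81, "rz": 72.8, "hand": 1},
  {"x": -420, "y": -139, "z": 81, "rz": 72.8, "hand": 1},
  {"x": -420, "y": -139, "z": 81, "rz": 72.8, "hand": 1},
  {"x": -420, "y": -139, "z": 81, "rz": 72.8, "hand": 1},
  {"x": -420, "y": -139, "z": 81, "rz": 72.8, "hand": 1},
], force=60)

```text
invalid input at $.motion[0]: expected keys x, y, z, rx, ry, rz, hand
```

```bash
python3 - <<'E'
from h import *
s=get_state();print(s['clock'],s['tcp_pos'],s['wrist_force'],s['finger_gap'],s['joint_pos'])
print(rel([.542,.270,.055]))
p=snap('side','s1.png'); p=snap('top','t1.png')
E
python3 -c "
import cv2,numpy as np
a=cv2.imread('pics/s1.png');b=cv2.imread('pics/t1.png')
cv2.imwrite('pics/st1.png',cv2.resize(np.hstack([a[100:380,120:400],b[60:340,60:340]]),(800,400)))"
```

```text
0.85 [0.19331659 0.54158363 0.23134757] [-0.52146985 -0.52458919 -0.47108613] 0.08523572536327223 [ 1.08838878e+00  3.13177777e-01  4.61286434e-02  1.30360539e+00
 -2.51838477e-05  1.43121405e+00]
[array([-419.7, -138.6,  176.3]), array([ 1.000e-02, -0.000e+00,  7.276e+01])]
```

View pics/st1.png

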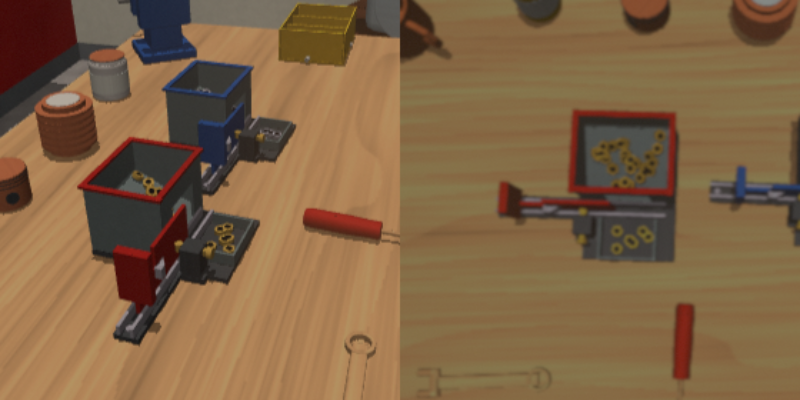

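The call was refused because every row needs all the keys, so the arm didn't move and the picture is unchanged. I'll resend it in full.

arm_command([
  {"x": -420, "y": -139, "z": 81, "rx": 0, "ry": 0, "rz": 72.8, "hand": 1},
  {"x": -420, "y": -139, "z": 81, "rx": 0, "ry": 0, "rz": 72.8, "hand": 1},
  {"x": -420, "y": -139, "z": 81, "rx": 0, "ry": 0, "rz": 72.8, "hand": 1},
  {"x": -420, "y": -139, "z": 81, "rx": 0, "ry": 0, "rz": 72.8, "hand": 1},
  {"x": -420, "y": -139, "z": 81, "rx": 0, "ry": 0, "rz": 72.8, "hand": 1},
  {"x": -420, "y": -139, "z": 81, "rx": 0, "ry": 0, "rz": 72.8, "hand": 1},
  {"x": -420, "y": -139, "z": 81, "rx": 0, "ry": 0, "rz": 72.8, "hand": 1},
  {"x": -420, "y": -139, "z": 81, "rx": 0, "ry": 0, "rz": 72.8, "hand": 1},
  {"x": -420, "y": -139, "z": 81, "rx": 0, "ry": 0, "rz": 72.8, "hand": 1},
  {"x": -420, "y": -139, "z": 81, "rx": 0, "ry": 0, "rz": 72.8, "hand": 1},
], force=60)

```text
clock: 2.2
tcp_pos: [0.5411, 0.2705, 0.1507]
orientation: [-0.0, 0.721, 0.693, 0.0]
wrist_force: [0.6, 0.5, 0.7]
finger_gap: 0.0001
```

```bash
python3 - <<'E'
from h import *
s=get_state();print(s['clock'],s['tcp_pos'],s['wrist_force'],s['finger_gap'],s['joint_pos'])
print(rel([.542,.270,.055]))
p=snap('side','s2.png'); p=snap('top','t2.png')
E
python3 -c "
import cv2,numpy as np
a=cv2.imread('pics/s2.png');b=cv2.imread('pics/t2.png')
cv2.imwrite('pics/st2.png',cv2.resize(np.hstack([a[100:380,120:400],b[60:340,60:340]]),(800,400)))"
```

```text
2.2 [0.54105428 0.27051266 0.15065202] [0.6338722  0.46678612 0.70609678] 0.00010558916347150616 [ 3.30745835e-01  4.03935722e-01 -2.21457111e-02  1.14489835e+00
  4.80996826e-04  1.94214767e+00]
[array([-0.5,  1. , 95.7]), array([-0.02, -0.02,  0.08])]
```

View pics/st2.png

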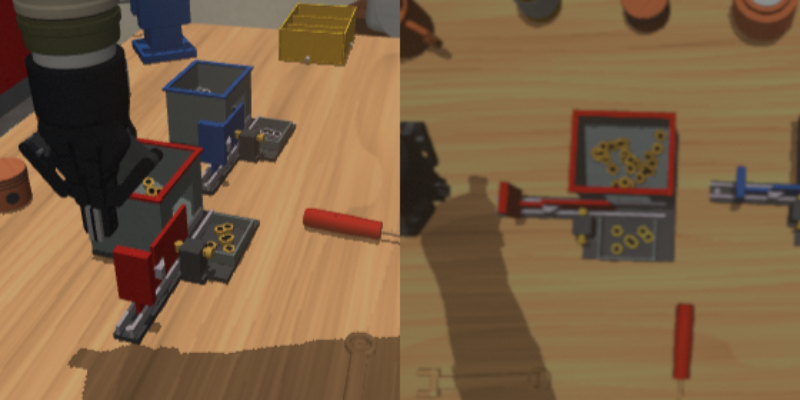

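The picture shows the shut fingers hanging just outside the red paddle, with the hopper clear of them. Next: lower to z of about 0.06, then approach.

arm_command([
  {"x": 0, "y": 1, "z": 45, "rx": 0, "ry": 0, "rz": 0, "hand": 1},
  {"x": 0, "y": 1, "z": 91, "rx": 0, "ry": 0, "rz": 0, "hand": 1},
  {"x": 0, "y": 1, "z": 91, "rx": 0, "ry": 0, "rz": 0, "hand": 1},
  {"x": -15, "y": 1, "z": 91, "rx": 0, "ry": 0, "rz": 0, "hand": 1},
  {"x": -28, "y": 1, "z": 91, "rx": 0, "ry": 0, "rz": 0, "hand": 1},
  {"x": -34, "y": 1, "z": 91, "rx": 0, "ry": 0, "rz": 0, "hand": 1},
  {"x": -38, "y": 1, "z": 91, "rx": 0, "ry": 0, "rz": 0, "hand": 1},
  {"x": -42, "y": 1, "z": 91, "rx": 0, "ry": 0, "rz": 0, "hand": 1},
])

```text
clock: 3.3
tcp_pos: [0.5425, 0.2286, 0.0609]
orientation: [-0.0, 0.722, 0.692, 0.002]
wrist_force: [-1.0, 5.2, 4.2]
finger_gap: -0.0001
```

```bash
python3 - <<'E'
from h import *
s=get_state();print(s['clock'],s['tcp_pos'],s['wrist_force'],s['finger_gap'])
p=snap('side','s3.png'); p=snap('top','t3.png')
E
python3 -c "
import cv2,numpy as np
a=cv2.imread('pics/s3.png');b=cv2.imread('pics/t3.png')
cv2.imwrite('pics/st3.png',cv2.resize(np.hstack([a[130:350,120:340],b[90:310,90:310]]),(800,400)))"
```

```text
3.3 [0.54248633 0.22861058 0.06094045] [-1.01710013  5.17892072  4.19866199] -9.301024810360077e-05
```

View pics/st3.png

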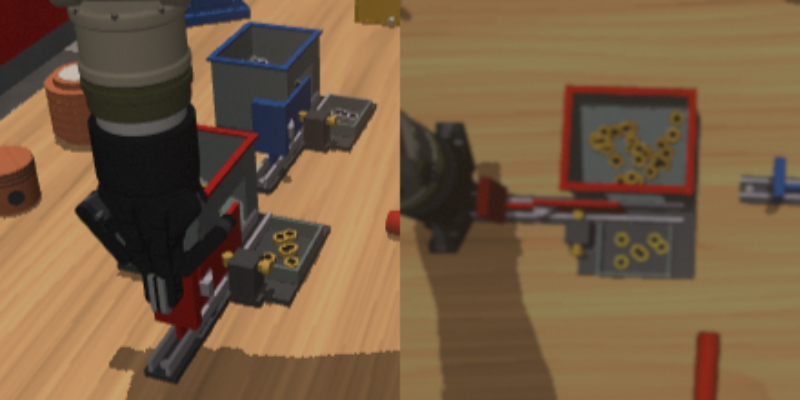

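The fingers are centred on the paddle and the gate is moving, with 5 N on the wrist, which matches the stated friction. I'll keep pushing steadily.

arm_command([
  {"x": -4, "y": 0, "z": 0, "rx": 0, "ry": 0, "rz": 0, "hand": 1},
  {"x": -8, "y": 0, "z": 0, "rx": 0, "ry": 0, "rz": 0, "hand": 1},
  {"x": -12, "y": 0, "z": 0, "rx": 0, "ry": 0, "rz": 0, "hand": 1},
  {"x": -16, "y": 0, "z": 0, "rx": 0, "ry": 0, "rz": 0, "hand": 1},
  {"x": -20, "y": 0, "z": 0, "rx": 0, "ry": 0, "rz": 0, "hand": 1},
  {"x": -24, "y": 0, "z": 0, "rx": 0, "ry": 0, "rz": 0, "hand": 1},
  {"x": -28, "y": 0, "z": 0, "rx": 0, "ry": 0, "rz": 0, "hand": 1},
  {"x": -32, "y": 0, "z": 0, "rx": 0, "ry": 0, "rz": 0, "hand": 1},
])

```text
clock: 4.4
tcp_pos: [0.5407, 0.1988, 0.0604]
orientation: [-0.002, 0.721, 0.693, 0.003]
wrist_force: [-1.2, 14.9, 3.6]
finger_gap: -0.0001
```

```bash
python3 - <<'E'
from h import *
s=get_state();print(s['clock'],s['tcp_pos'],s['wrist_force'],s['finger_gap'])
p=snap('side','s4.png'); p=snap('top','t4.png')
E
python3 -c "
import cv2,numpy as np
a=cv2.imread('pics/s4.png');b=cv2.imread('pics/t4.png')
cv2.imwrite('pics/st4.png',cv2.resize(np.hstack([a[180:330,180:330],b[130:280,110:260]]),(800,400)))"
```

```text
4.4 [0.54072642 0.1988462  0.06037142] [-1.23981739 14.87655159  3.57481776] -0.00010890092601594118
```

View pics/st4.png

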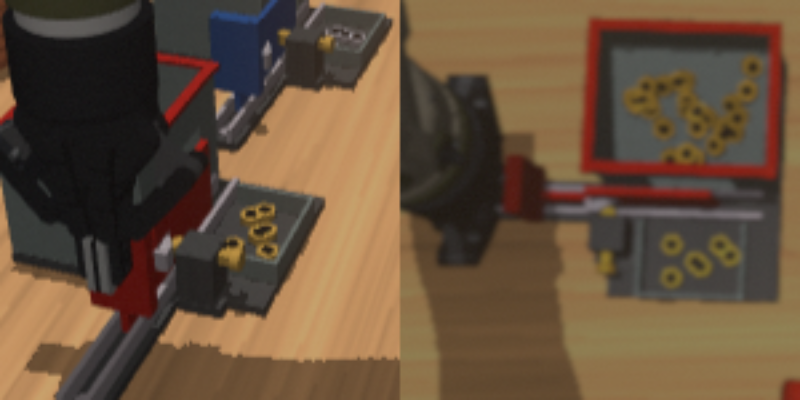

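The lug is now at the plunger, and the force has risen to 15 N, so the gate is in the catch zone. I'll continue in shorter steps.

arm_command([
  {"x": -4, "y": 0, "z": 0, "rx": 0, "ry": 0, "rz": 0, "hand": 1},
  {"x": -8, "y": 0, "z": 0, "rx": 0, "ry": 0, "rz": 0, "hand": 1},
  {"x": -12, "y": 0, "z": 0, "rx": 0, "ry": 0, "rz": 0, "hand": 1},
  {"x": -15, "y": 0, "z": 0, "rx": 0, "ry": 0, "rz": 0, "hand": 1},
  {"x": -18, "y": 0, "z": 0, "rx": 0, "ry": 0, "rz": 0, "hand": 1},
])

```text
clock: 5.12
tcp_pos: [0.5396, 0.1789, 0.0602]
orientation: [-0.0, 0.722, 0.692, 0.001]
wrist_force: [-1.1, 5.0, 3.6]
finger_gap: -0.0001
```

arm_command([
  {"x": -3, "y": 0, "z": 0, "rx": 0, "ry": 0, "rz": 0, "hand": 1},
  {"x": -6, "y": 0, "z": 0, "rx": 0, "ry": 0, "rz": 0, "hand": 1},
])

```text
clock: 5.38
tcp_pos: [0.5392, 0.1723, 0.0599]
orientation: [-0.0, 0.722, 0.692, 0.001]
wrist_force: [-0.3, 5.8, 3.9]
finger_gap: 0.0002
```

```bash
python3 - <<'E'
from h import *
s=get_state();print(s['clock'],s['tcp_pos'],s['wrist_force'],s['finger_gap'])
p=snap('side','s5.png'); p=snap('top','t5.png')
E
python3 -c "
import cv2,numpy as np
a=cv2.imread('pics/s5.png');b=cv2.imread('pics/t5.png')
cv2.imwrite('pics/st5.png',cv2.resize(np.hstack([a[180:330,180:330],b[130:280,110:260]]),(800,400)))"
```

```text
5.375 [0.53919072 0.17225025 0.05987367] [-0.25303737  5.83917283  3.88799829] 0.00018731277635095046
```

View pics/st5.png

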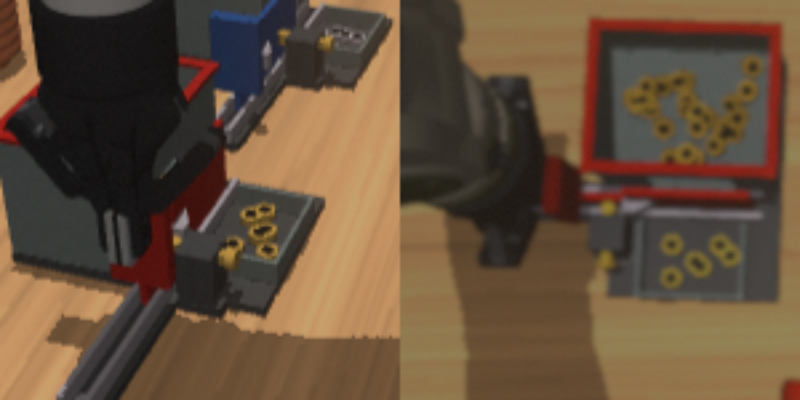

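The force is back to 5 N, so the gate is below 0.02 and past the catch's extra drag. I'll go on gently to the end stop.

arm_command([
  {"x": -2, "y": 0, "z": 0, "rx": 0, "ry": 0, "rz": 0, "hand": 1},
  {"x": -4, "y": 0, "z": 0, "rx": 0, "ry": 0, "rz": 0, "hand": 1},
  {"x": -6, "y": 0, "z": 0, "rx": 0, "ry": 0, "rz": 0, "hand": 1},
])

```text
clock: 5.85
tcp_pos: [0.5391, 0.1702, 0.0599]
orientation: [-0.003, 0.721, 0.693, 0.004]
wrist_force: [-0.7, 23.6, 3.3]
finger_gap: -0.0002
```

arm_command([
  {"x": -2, "y": 0, "z": 0, "rx": 0, "ry": 0, "rz": 0, "hand": 1},
  {"x": -4, "y": 0, "z": 0, "rx": 0, "ry": 0, "rz": 0, "hand": 1},
])

```text
clock: 6.1
tcp_pos: [0.539, 0.1701, 0.0601]
orientation: [-0.006, 0.72, 0.694, 0.007]
wrist_force: [-0.2, 36.0, 1.3]
finger_gap: -0.0003
```

The gate stops dead at TCP y = 0.170 with 36 N, about 65 mm of gate travel. The force history (15 N at 0.029 open, 5 N at 0.009) fits an end stop at this point. I'll back off, raise the tool and look.

arm_command([
  {"x": 5, "y": 0, "z": 0, "rx": 0, "ry": 0, "rz": 0, "hand": 1},
  {"x": 15, "y": 0, "z": 0, "rx": 0, "ry": 0, "rz": 0, "hand": 1},
  {"x": 40, "y": 0, "z": 0, "rx": 0, "ry": 0, "rz": 0, "hand": 1},
  {"x": 70, "y": 0, "z": 0, "rx": 0, "ry": 0, "rz": 0, "hand": 1},
  {"x": 90, "y": 0, "z": -50, "rx": 0, "ry": 0, "rz": 0, "hand": 1},
  {"x": 130, "y": 0, "z": -90, "rx": 0, "ry": 0, "rz": 0, "hand": 1},
  {"x": 160, "y": 0, "z": -90, "rx": 0, "ry": 0, "rz": 0, "hand": 1},
  {"x": 160, "y": 0, "z": -90, "rx": 0, "ry": 0, "rz": 0, "hand": 1},
])

```text
clock: 7.1
tcp_pos: [0.5454, 0.3225, 0.1491]
orientation: [0.001, 0.721, 0.693, -0.0]
wrist_force: [-0.5, 0.0, -0.5]
finger_gap: 0.0003
```

```bash
python3 - <<'E'
from h import *
s=get_state();print(s['clock'],s['tcp_pos'],s['wrist_force'],s['finger_gap'])
for n in ['side','top']:
    p=snap(n,n[0]+'6.png')
    for q in ['red_gate','red_catch','blue_paddle']:
        for m in finder.masks_of(p,q)[:1]:
            c=cloud(p,m['region'])
            print(n,q,round(m['score'],2),np.round(m['at']),np.round(np.percentile(c,[2,50,98],axis=0),4).tolist() if len(c) else '')
E
python3 -c "
import cv2,numpy as np
a=cv2.imread('pics/s6.png');b=cv2.imread('pics/t6.png')
cv2.imwrite('pics/st6.png',cv2.resize(np.hstack([a[200:320,190:310],b[150:270,130:250]]),(800,400),interpolation=2))"
```

```text
7.1 [0.54543238 0.32246012 0.14909781] [-0.47791928  0.01651685 -0.5132163 ] 0.0003227965213091502
side red_gate 0.81 [241. 261.] [[0.5182, 0.0292, 0.0164], [0.5317, 0.157, 0.0574], [0.556, 0.1618, 0.0942]]
side red_catch 0.45 [267. 276.] [[0.4856, 0.1283, 0.0309], [0.4889, 0.1346, 0.0384], [0.4966, 0.1389, 0.0438]]
side blue_paddle 0.95 [271. 197.] [[0.5337, -0.1994, 0.0198], [0.5468, -0.077, 0.0595], [0.5726, -0.0727, 0.0942]]
top red_gate 0.97 [189. 203.] [[0.5186, 0.0269, 0.016], [0.5321, 0.124, 0.0658], [0.5542, 0.1569, 0.0946]]
top red_catch 0.6 [188. 224.] [[0.4856, 0.1241, 0.0369], [0.491, 0.1281, 0.0403], [0.5293, 0.1335, 0.0442]]
top blue_paddle 0.65 [323. 191.] [[0.5334, -0.2118, 0.0057], [0.5463, -0.1332, 0.0534], [0.5675, -0.0768, 0.0949]]
```

View pics/st6.png

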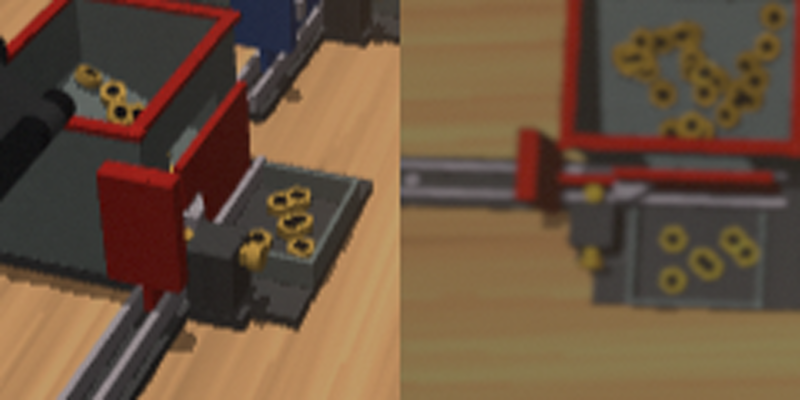

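View pics/s6.png

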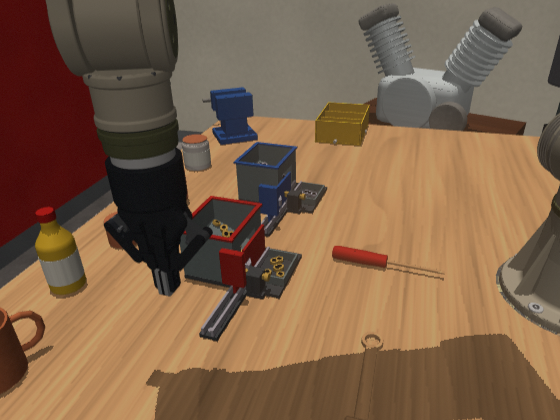

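The side view shows the red paddle now beside the catch housing (about (240,262)), the lug beyond the plunger, and the gripper clear at (165,280). The catch knob's outer end is back at x = 0.486, the same as at the start, so the plunger is sprung out. The blue paddle hasn't moved (face still near y = -0.073). Handing in.

```bash
python3 - <<'E'
from h import *
print(hand_in())
E
```

```text
the job is handed in; nothing more can be done
None
```

I pushed the red gate shut with the closed fingers, backed the gripper clear and handed the job in at about 7 s of the 32 s allowed.

- **Gate:** It travelled about 65 mm. The push force was about 5 N of friction at first, 15 N in the catch zone, then 5 N again. It then stopped dead with about 36 N on the wrist, which I take as the end stop.
- **Catch:** After I let go, the images show the paddle face about 65 mm further in. The lug is past the plunger, and the plunger's outer end is back where it started (x = 0.486 m), so it has sprung out.
- **Release:** The gripper is about 150 mm from the gate, and the wrist force is back to roughly zero.
- **Blue gate:** Its face is still at y of about -0.073 m, unchanged within what the cameras can measure.

I judged the click from the forces and images and did not pull on the gate to test it. One early move call was refused for missing keys, and nothing moved. No check failed or disagreed.

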